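# Seat a roller pin in the V-rest

## Task

Take the aluminium roller pin from its wooden cradle and lay it in the steel groove of the green V-rest, with its leading end still short of the orange roller. Then slide it along the groove, under the sprung roller, until it is home against the brass screw of the red back stop: press it there steadily for about a second with roughly 10 N, never knocking it or passing 14 N on the stop, so that it lies on both flanks of the groove, and let go. Leave the loose bearing, sprocket and grease jar where they are.

Things in the scene. Friction and masses are not known exactly. Their poses are not given: they have to be found in the camera images.
- pin_mid (a point): Centre (on the axis, half-way along) of the loose aluminium roller pin: a smooth round bar 24 mm in diameter, 200 mm long, 0.2 to 0.42 kg; x runs along it. Both ends are alike: the last 10 mm taper to a flat face 14 mm across. At the start it lies level in the cradle, its axis 42 mm above the bench, up to 8 mm off the cradle's middle lengthwise.
- cradle: Wooden cradle fixed to the bench, 170 mm (x) by 70 mm (y), origin at the middle of its underside; the pin lies along its x axis in two V-notches at x -65 and +65 mm. Between them 112 mm of the pin is free for fingers; the cradle's base there is only 12 mm high.
- vrest: Green V-rest fixed to the bench, origin under its middle, at bench height; base plate 260 mm (x, -110 to +150) by 100 mm (y), 10 mm thick. The groove runs along x at y = 0; the pin is pushed towards +x, where the stop is. A green bridge, 126 mm high and 84 mm wide, stands over the groove at x 57 to 79 mm; the orange roller hangs in it.
- groove (a point): Point on a seated pin's axis, 50 mm above the bench, over the V-rest's origin; axes as the V-rest's. A pin laid with its leading end at x +30 to +55 mm (its centre at x -70 to -45) lies on both V-shaped rests, short of the roller; its trailing end then stays beyond the near rest (x below -95 mm) all the way to the stop and can be pushed there with closed fingers.
- left_flank: The +y flanks (45 degree steel plates) of the groove; origin and axes as the V-rest's. The groove is two 90 degree Vs in line, a near one at x -94 to -80 mm and a far one at x +20 to +78 mm, mouths 41 mm wide, lips 53 mm above the bench. Between them is room for fingers down to the 10 mm base plate.
- right_flank: The -y flanks of both Vs of the V-rest; origin and axes as the V-rest's.
- keeper (a joint): Lift of the orange sprung roller (m), 0 when down, at most 0.010. It turns freely, is 20 mm thick, 30 mm long, across the groove at x = 68 mm; when down its underside is 59 mm above the bench, 3 mm below a seated pin's top, so the pin's tapered end wedges under and lifts it. It presses down with 3 to 4 N. Sliding the oiled pin takes 1 to 3 N, wedging it under up to 7 N; more means the stop is met.
- stop: Red back stop, fixed and rigid, 36 mm wide, 64 mm high; origin on the bench below the block's front face (x = 106 to 110 mm of the V-rest), axes as the V-rest's, the pin comes from -x. A brass screw head (18 mm across, on the groove axis) stands out towards the pin by 6 to 26 mm, differently each time and not measured; the pin's end must meet its flat face. The screw stands firm.
- pin: The roller pin, origin at its centre, x along it.
- bearing: Loose steel bearing ring lying on the bench, 64 mm across, 18 mm high; a bystander. Origin at its underside.
- sprocket: Loose dark sprocket lying on the bench, 83 mm across, 26 mm high; a bystander. Origin at its underside.
- grease: Grease jar with blue cap, 64 mm across, 80 mm high; a bystander. Origin at its underside.

How it is judged (in metres and radians):
On the way, in this order (a step that is already met when the one before it is completed fails the run):
1. the pin lies in the groove, its leading end short of the roller (x of pin_mid in the frame of groove between -0.09 and -0.04 m and y of pin_mid in the frame of groove between -0.004 and 0.004 m and z of pin_mid in the frame of groove below 0.004 m and angle between the x axis of pin and the x axis of vrest, either way round below 0.06 rad), for 0.1 s.
2. the pin is pressed against the back stop with more than 5 N for half a second, under the lifted roller (contact force between pin and stop above 5 N and value of joint keeper above 0.0015 m), for 0.5 s.
At the end, for the whole second after the job is handed in: The pin rests let go on both flanks of the groove (over 0.2 N each), axis within 2 mm and 0.02 rad of the groove's, its end within 1.5 mm of the stop's screw (pin centre under 104.5 mm from the centre of the 6 mm thick screw head), the roller riding on it (lifted over 1.5 mm) (distance between pin_mid and screw_c0 below 0.1045 m and y of pin_mid in the frame of groove between -0.002 and 0.002 m and z of pin_mid in the frame of groove between -0.002 and 0.002 m and angle between the x axis of pin and the x axis of vrest, either way round below 0.02 rad and contact force between pin and left_flank above 0.2 N and contact force between pin and right_flank above 0.2 N and value of joint keeper above 0.0015 m and linear speed of pin below 0.01 m/s); the robot touches nothing.
It fails at once if the pin presses on the back stop with more than 15 N (contact force between pin and stop above 15 N).
It fails at once if the robot hits the back stop with more than 10 N (contact force between the arm and stop above 10 N).
It fails at once if the bearing is moved by more than 20 mm (distance of bearing from where it was at the start of the episode above 0.02 m).
It fails at once if the sprocket is moved by more than 20 mm (distance of sprocket from where it was at the start of the episode above 0.02 m).
It fails at once if the grease jar is moved by more than 20 mm (distance of grease from where it was at the start of the episode above 0.02 m).
It also fails if it takes over 72 s, if anything falls off the work surface, if the arm or the gripper's body presses on something with over 40 N, if the wrist force passes 120 N, or if a joint passes its speed limit or range.

## Robot

A 6-joint arm with a two-finger parallel gripper is mounted at the origin on the work surface. World frame = base frame: x ahead of the robot, y to its left, z up, the work surface at z = 0. Lengths are in mm, angles in rad, forces in N, time in s.
With the tool pointing down it reaches from about 275 to 1000 mm from the base axis. Payload 8.4 kg.
Tool frame: the origin (TCP) lies midway between the tips of the shut fingers; the grasp point (between the pads) lies 19 mm behind it; z points along the fingers, y is the line along which they close (so a half turn about z gives the same grasp; the last joint's range is limited). The gripper opens to 85 mm and grips with 20 to 120 N. Pads are 22 mm wide; open, the fingers measure 114 mm over their backs; the gripper's body (76 mm by 85 mm) begins 54 mm behind the grasp point. The pads swing forward as they close: fully open they stand 13 mm farther back than shut.
Start: joints at [-1.104, 0.353, 1.633, -0, 1.155, -0.002], TCP at [282.384, -557.573, 231.281] pointing down, gripper open.
Joint ranges: [-2.63, 2.63], [-0.92, 2.1], [0.06, 2.66], [-1.3, 4.44], [0, 2.69], [-3.02, 3.02]. Speed limits (rad/s): [2.22, 2.22, 2.79, 3.14, 3.14, 3.14].

## Interface

Orientations are given as [roll, pitch, yaw] about the fixed x, y, z axes, in that order (R = Rz(yaw) Ry(pitch) Rx(roll)).
In Python, from rig import r gives the robot as it stands.
- The arm moves only by the shell command python3 -m inch 'ROWS' [OPENING] [FORCE]. ROWS is JSON, a list that holds one entry, the list of rows, each a list of 6 numbers: the shift along the tool's x, y, z scaled (see below), then the turn, a rotation vector about the tool's x, y, z scaled (see below). In form: [[[tx, ty, tz, wx, wy, wz], ...]]. A call has 1 to 8 rows; each row is the pose to reach, as a shift and turn from the pose commanded when the call began, along the tool's axes at that moment, turning the shorter way round; what a row does not reach only later rows make up. The controller multiplies each number of a shift by 20 cm and each number of a turn by pi rad. A row lasts 1/12 s, in which the tool goes at most 41.7 mm and 7.16 degrees, less where a joint would pass 70% of its speed; a pose out of reach is approached as far as the arm can. A call with a number of a shift or a turn outside -1 to 1 is refused whole. A call with a gripper value outside its range is refused whole. OPENING is the gripper's target within -1 to 1 (fully open at 1, half-way at 0, shut at -1), set as the call begins (- or left out, the last holds). The fingers move at their own pace and stop on an object; FORCE is the grip in N (left out, the last holds). Time passes only in rows, so rows that repeat a pose let the fingers close. It gives the time, the measured TCP pose, the force, the opening and the grip force at its end, in the units of the state.
- r.sense(): the state, without advancing time (a new reading comes with each control period).
- r.grab_frame(name): name is "scene" or "side" or "wrist"; returns the picture (480x640x3 uint8, red, green, blue); there is no depth.
- r.camera_info(name): a dict with "K" (3x3 intrinsics, pixels), "distortion" ([k1, k2, p1, p2, k3] as OpenCV has them; the pictures are not rectified), "rvec" (rotation vector, rad) and "tvec" (3), from world to camera coordinates, as OpenCV has them; the wrist camera has in their place "mount" (4x4, takes a point from camera to tool coordinates, whose origin is the TCP and whose axes are the flange's). Camera axes: x right, y down, z forward; pixel columns grow to the right and rows downward; lengths in mm; the calibration is good to about 2 mm. A picture is of the moment at which its call begins: read the wrist's pose just before it. camera_info takes no time and is no camera call.
- r.sign_off(): hands the job in; it is judged then, once.
The state is a dict: "clock": time; "qpos": joint angles; "qvel": joint speeds; "joint_efforts": joint torques, N m; "eef_pos": TCP position; "tcp_rot": TCP orientation; "contact_force": force on the tool from outside, world axes, zero at the start; "wrist_torque": the same for the moment, N m; "opening": opening from 0.0 (shut) to 1.0 (fully open); "grasp_force": force on a finger pad.
Only numpy, scipy, OpenCV 4.12 (cv2) and the standard library are available. Lean on these libraries where they do the work, as an engineer would, in place of code of your own. Each camera call takes 0.05 s, during which the arm holds its last target. There are 200 camera calls.

## Working session

There is one attempt and no reset: what is moved stays moved. The work goes in short steps, Python scripts to look and compute and a shell command to move; the robot and the scene stay as the last step left them, time stands still between calls to the robot, and variables do not carry over. Pictures are saved under pics/ and viewed, at most 10 in all, crops included, and the job is handed in when it is done.

```bash
mkdir -p pics; ls
python3 - <<'E'
from rig import r
import cv2
print(r.sense())
for n in ("scene","side"):
    cv2.imwrite(f"pics/{n}0.png",r.grab_frame(n)[:,:,::-1])
for n in ("scene","side","wrist"): print(r.camera_info(n))
E
```

```text
pics
{'clock': 0.0, 'qpos': array([-1.10435834e+00,  3.53659888e-01,  1.63412985e+00, -3.94876568e-06,
        1.15521638e+00, -2.38701473e-03]), 'qvel': array([-0.0006567 ,  0.0006018 , -0.00106323,  0.00225689,  0.00039414,
        0.00041428]), 'joint_efforts': array([-1.69468811e-03, -6.05248117e+01, -3.42063081e+01,  1.50659880e-04,
        9.57126467e-03,  4.17275567e-05]), 'eef_pos': array([ 282.18926616, -557.13055369,  230.55618943]), 'tcp_rot': array([-3.14017918e+00,  2.36429454e-07,  4.68826597e-01]), 'contact_force': array([-0.34030194,  0.4662119 , -0.51361926]), 'wrist_torque': array([-0.0255245 , -0.02355311,  0.02224889]), 'grasp_force': 0.0, 'opening': 1.0017805575746712}
{'K': array([[535.52750371,   0.        , 314.93540416],
       [  0.        , 535.52750371, 238.76415433],
       [  0.        ,   0.        ,   1.        ]]), 'distortion': array([0.04612258, 0.        , 0.        , 0.        , 0.        ]), 'rvec': array([ 2.16060057,  1.09624331, -0.44003691]), 'tvec': array([-392.38809829, -290.40644474, 1470.70531475])}
{'K': array([[570.14955495,   0.       
[... 222 characters left out ...]
.25684478, -0.12522379,  0.04416559]), 'tvec': array([-598.97354692,  104.88896168, 1086.51131109])}
{'K': array([[343.81229846,   0.        , 321.3686584 ],
       [  0.        , 343.81229846, 236.18588558],
       [  0.        ,   0.        ,   1.        ]]), 'distortion': array([-0.03065906,  0.        ,  0.        ,  0.        ,  0.        ]), 'mount': array([[-9.02632587e-04, -9.50253185e-01, -3.11477238e-01,
         8.15744303e+01],
       [ 9.99999196e-01, -1.13511517e-03,  5.65097279e-04,
        -3.26603180e-01],
       [-8.90548026e-04, -3.11476478e-01,  9.50253445e-01,
        -1.42696780e+02],
       [ 0.00000000e+00,  0.00000000e+00,  0.00000000e+00,
         1.00000000e+00]])}
```

View pics/scene0.png

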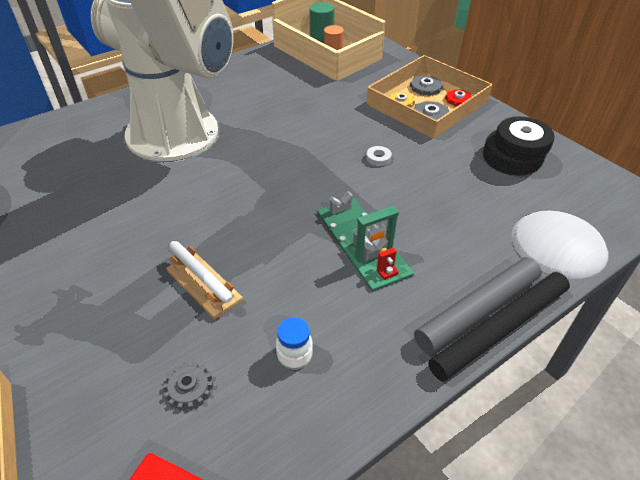

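View pics/side0.png

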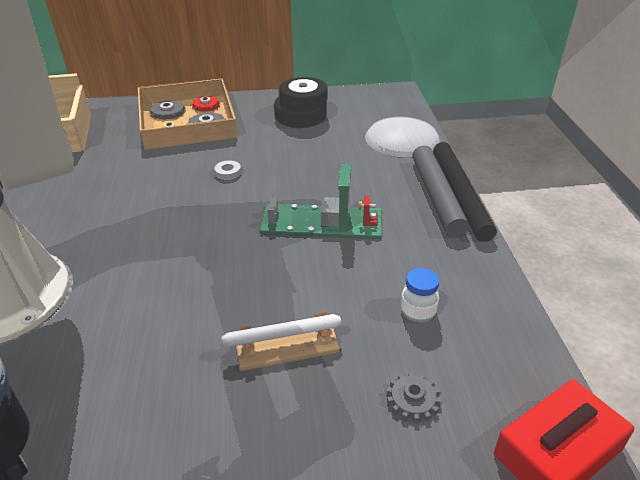

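The scene view shows the pin's ends at about (175,247) and (226,297), and the V-rest's plate corners at (317,212), (376,289), (412,269). In the side view the pin's ends are at (228,339) and (337,322), and the plate corners are at (261,236), (382,238), (381,208). I'll take a coarse fix from these, then refine it with the wrist camera.

```bash
cat > h.py <<'E'
from rig import r
import cv2, numpy as np
from scipy.spatial.transform import Rotation as Ro
def cam(n, s=None):
    c=r.camera_info(n)
    if n!="wrist":
        R=cv2.Rodrigues(c["rvec"])[0]; t=c["tvec"]
    else:
        T=np.eye(4); T[:3,:3]=Ro.from_euler("xyz",s["tcp_rot"]).as_matrix(); T[:3,3]=s["eef_pos"]
        W=np.linalg.inv(T@c["mount"]); R,t=W[:3,:3],W[:3,3]
    return c["K"],c["distortion"],R,t
def plane(C,px,z):
    K,d,R,t=C
    u=cv2.undistortPoints(np.array([[px]],float),K,d)[0,0]
    o=-R.T@t; v=R.T@np.array([u[0],u[1],1]); return o+v*(z-o[2])/v[2]
def proj(C,P):
    K,d,R,t=C
    return cv2.projectPoints(np.array(P,float).reshape(-1,3),cv2.Rodrigues(R)[0],t,K,d)[0][:,0]
E
python3 - <<'E'
from h import *
np.set_printoptions(precision=1,suppress=True)
S,D=cam("scene"),cam("side")
for nm,z,a,b in [("pinA",42,(175,247),(228,339)),("pinB",42,(226,297),(337,322)),("v1",0,(317,214),(261,238)),("v2",0,(376,290),(382,239)),("v3",10,(412,269),(381,208)),("v4",10,(353,197),(265,204)),("jar",0,(294,360),(420,312)),("bearing",9,(378,157),(228,171)),("spr",13,(187,385),(414,393))]:
    print(nm,plane(S,a,z),plane(D,b,z))
E
```

```text
pinA [ 436.3 -193.9   42. ] [ 432.7 -193.8   42. ]
pinB [ 613.1 -173.7   42. ] [ 616.  -177.7   42. ]
v1 [494.7 130.    0. ] [492.4 116.    0. ]
v2 [746.6  93.8   0. ] [746.6  82.3   0. ]
v3 [754.  184.9  10. ] [762.3 178.1  10. ]
v4 [506.5 227.6  10. ] [505.3 224.6  10. ]
jar [ 781.3 -133.2    0. ] [ 774.9 -132.6    0. ]
bearing [423.6 377.6   9. ] [420.  374.9   9. ]
spr [ 718.7 -314.1   13. ] [ 719.4 -311.3   13. ]
```

The coarse fix puts the pin's middle at (525,-185) with yaw 0.1, and the V-rest's origin near (607,158) with yaw -0.145. Next I go above the pin and look with the wrist camera.

```bash
python3 -m inch '[[[0.96,-0.56,0,0,0,0],[0.96,-0.56,0,0,0,0],[0.96,-0.56,0,0,0,0],[0.96,-0.56,0,0,0,0],[0.96,-0.56,0,0,0,0],[0.96,-0.56,0,0,0,0]]]' 1 
python3 -m inch '[[[0.96,-0.56,0,0,0,0.117],[0.96,-0.56,0,0,0,0.117],[0.96,-0.56,0,0,0,0.117],[0.96,-0.56,0,0,0,0.117],[0.96,-0.56,0,0,0,0.117],[0.96,-0.56,0,0,0,0.117],[0.96,-0.56,0,0,0,0.117],[0.96,-0.56,0,0,0,0.117]]]'
python3 - <<'E'
from h import *
s=r.sense(); im=r.grab_frame("wrist"); print(s["eef_pos"],s["tcp_rot"],s["contact_force"])
np.savez("w1.npz",pos=s["eef_pos"],rot=s["tcp_rot"])
cv2.imwrite("pics/w1.png",im[:,:,::-1])
E
```

```text
clock: 0.6
eef_pos: [404.7, -366.8, 231.0]
tcp_rot: [-3.14, -0.001, 0.471]
contact_force: [0.4, 0.0, -0.7]
opening: 1.002
grasp_force: 0.0
clock: 1.27
eef_pos: [524.1, -183.3, 231.0]
tcp_rot: [3.142, 0.001, 0.104]
contact_force: [0.2, -0.3, -0.1]
opening: 1.003
grasp_force: 0.0
[ 524.13104828 -183.30943922  230.95186784] [3.14158680e+00 6.58576642e-04 1.04009915e-01] [ 0.18755141 -0.25394994 -0.07946714]
```

View pics/w1.png

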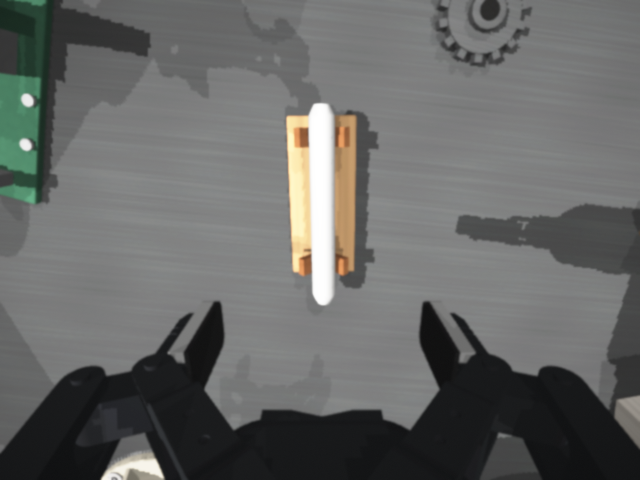

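The wrist view shows the pin's far end at (321.5,103) and its near end at (323,305), upright in the picture, with the fingers clear on either side.

Run:
```python
from h import *
s=r.sense(); C=cam("wrist",s)
im=cv2.imread("pics/w1.png"); g=cv2.cvtColor(im,cv2.COLOR_BGR2HSV)
m=((g[:,:,1]<25)&(g[:,:,2]>190)).astype(np.uint8); m[:,:280]=0;m[:,365:]=0;m[:90]=0;m[320:]=0
ys,xs=np.nonzero(m); print(ys.min(),ys.max())
rows=np.arange(125,290,5); 
P=np.array([plane(C,(xs[ys==y].mean(),y),42) for y in rows])
v=np.linalg.svd(P-P.mean(0))[2][0]; v*=np.sign(v[0])
A=plane(C,(321.5,ys.min()),42);B=plane(C,(323,ys.max()+1),42)
print(A,B,np.linalg.norm(A-B),P.mean(0),"yaw",np.arctan2(v[1],v[0]),(A+B)/2, s["eef_pos"],s["tcp_rot"])
d=(A+B)/2-s["eef_pos"]; y=s["tcp_rot"][2]
print("tool d",d[0]*np.cos(y)+d[1]*np.sin(y), d[0]*np.sin(y)-d[1]*np.cos(y))
for px,z in [((28,100),10),((26,144),10),((38,202),10)]: print(plane(C,px,z))
```

```text
103 304
[ 622.30671644 -173.56249773   42.        ] [ 417.96434926 -196.08738398   42.        ] 205.58009028817375 [ 526.31696985 -183.26008654   42.        ] yaw 0.1125676142771628 [ 520.13553285 -184.82494085   42.        ] [ 523.5384057 -184.2270293  230.9548864] [3.14148714e+00 8.68248882e-04 1.02635996e-01]
tool d -3.4462249567111054 0.24612069359747796
[599.74288521 122.17624075  10.        ]
[555.48725133 130.83222442  10.        ]
[493.49850134 127.02299358  10.        ]
```

```bash
python3 -m inch '[[[0.08,0,0.5,0,0,-0.002],[0.08,0,0.5,0,0,-0.002],[0.08,0,0.5,0,0,-0.002],[0.08,0,0.9,0,0,-0.002],[0.08,0,0.9,0,0,-0.002],[0.08,0,1,0,0,-0.002],[0.08,0,1,0,0,-0.002]]]' 0.3
python3 -m inch '[[[0,0,0.045,0,0,0],[0,0,0.045,0,0,0]]]' 
python3 -m inch '[[[0,0,0,0,0,0],[0,0,0,0,0,0],[0,0,0,0,0,0],[0,0,0,0,0,0],[0,0,0,0,0,0],[0,0,0,0,0,0],[0,0,0,0,0,0],[0,0,0,0,0,0]]]' -1 40
```

```text
clock: 1.9
eef_pos: [535.5, -183.0, 26.8]
tcp_rot: [-3.138, 0.007, 0.106]
contact_force: [-1.3, 0.3, 0.2]
opening: 0.651
grasp_force: 0.0
clock: 2.07
eef_pos: [539.6, -183.6, 22.3]
tcp_rot: [3.141, -0.0, 0.106]
contact_force: [-0.1, 1.5, 0.3]
opening: 0.645
grasp_force: 0.0
clock: 2.73
eef_pos: [540.5, -182.4, 23.9]
tcp_rot: [3.141, -0.002, 0.108]
contact_force: [0.2, 2.4, 6.1]
opening: 0.263
grasp_force: 38.8
```

```bash
python3 -m inch '[[[0,0,-0.2,0,0,0],[0,0,-0.4,0,0,0],[0,0,-0.6,0,0,0],[0.1,-0.4,-1,0,0,0],[0.1,-0.4,-1,0,0,0],[0.1,-0.4,-1,0,0,0],[0.1,-0.4,-1,0,0,0],[0.1,-0.4,-1,0,0,0]]]'
python3 -m inch '[[[0.233,-0.735,0,0,0,0.081],[0.233,-0.735,0,0,0,0.081],[0.233,-0.735,0,0,0,0.081],[0.233,-0.735,0,0,0,0.081],[0.233,-0.735,0,0,0,0.081],[0.233,-0.735,0,0,0,0.081],[0.233,-0.735,0,0,0,0.081],[0.233,-0.735,0,0,0,0.081]]]'
python3 - <<'E'
from h import *
s=r.sense(); im=r.grab_frame("wrist")
q=np.mean([np.r_[(r.grab_frame("wrist") is None) or 0,r.sense()["eef_pos"],r.sense()["tcp_rot"]%6.2832] for _ in range(6)],0)[1:]
print(s["eef_pos"],s["tcp_rot"],s["contact_force"],s["grasp_force"],s["opening"],q)
np.savez("w2.npz",q=q)
cv2.imwrite("pics/w2.png",im[:,:,::-1])
E
```

```text
clock: 3.4
eef_pos: [551.9, -100.0, 224.6]
tcp_rot: [3.14, -0.004, 0.11]
contact_force: [-1.1, -0.2, -3.1]
opening: 0.262
grasp_force: 40.2
clock: 4.07
eef_pos: [580.9, 48.9, 221.6]
tcp_rot: [3.141, 0.001, -0.148]
contact_force: [0.3, -0.2, -2.4]
opening: 0.263
grasp_force: 40.4
[580.92270995  48.85342658 221.6080436 ] [ 3.14079379e+00  1.25525711e-03 -1.47921132e-01] [ 0.26154949 -0.17893686 -2.37408267] 40.43224096298218 0.2630431626858382 [581.40704403  49.23909316 222.22038354   3.14145232   2.09453002
   6.13497732]
```

View pics/w2.png

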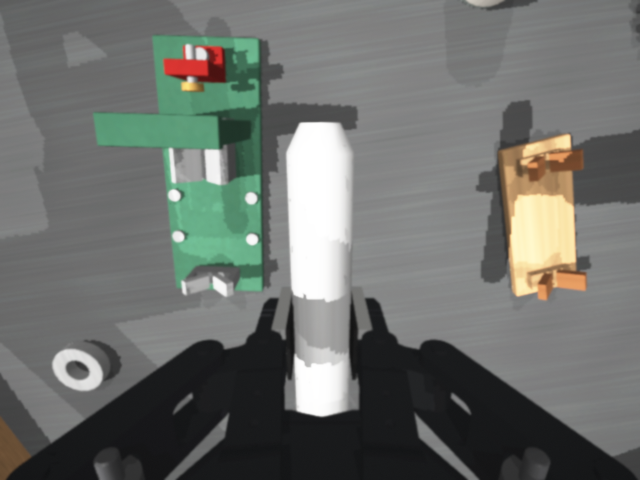

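The V-rest lies left of the held pin: plate corners at about (153,37), (259,38), (263,291), (178,291), and the brass screw head near (192,86). I fit the plate's outline with its green mask.

```bash
cat > fit.py <<'E'
from h import *
from scipy.optimize import least_squares
np.set_printoptions(precision=2,suppress=True)
q=np.load("w2.npz")["q"]; s={"eef_pos":q[:3],"tcp_rot":np.array([np.pi,0.0005,q[5]-2*np.pi])}
C=cam("wrist",s); im=cv2.imread("pics/w2.png").astype(int)
m=(im[:,:,1]>im[:,:,2]*1.35)&(im[:,:,1]>im[:,:,0]*1.1)&(im[:,:,1]>25); m[:,290:]=0; m[:,:90]=0
L=[((np.nonzero(m[y])[0].min(),y)) for y in list(range(45,105,3))+list(range(155,285,3))]
Rr=[((np.nonzero(m[y,:])[0].max()+1,y)) for y in list(range(45,95,3))+list(range(135,285,3))]
T=[(x,np.nonzero(m[:,x])[0].min()) for x in range(160,255,3)]
B=[(x,np.nonzero(m[:,x])[0].max()+1) for x in range(186,258,3)]
W=lambda l,z:np.array([plane(C,p,z) for p in l])
L,Rr,T,B=W(L,10),W(Rr,0),W(T,10),W(B,10)
def loc(p,P): d=P[:,:2]-p[:2]; c,s=np.cos(p[2]),np.sin(p[2]); return d[:,0]*c+d[:,1]*s,-d[:,0]*s+d[:,1]*c
def res(p): return np.r_[loc(p,L)[1]-50,loc(p,Rr)[1]+50,loc(p,T)[0]-150,loc(p,B)[0]+110]
f=least_squares(res,[607,158,-.145],loss="soft_l1"); p=f.x; print(p)
for a in np.split(res(p),np.cumsum([len(L),len(Rr),len(T)])): print(np.median(a),a.std())
# check features
for nm,px,z in [("screw tip",(192,90),56),("pin lead end",(320,122),241)]:
    P=plane(C,px,z); print(nm,P,loc(p,P[None]))
d=p[:2]-q[:2]; y=s["tcp_rot"][2]
print("tcp in vrest",loc(p,q[None,:3]),"yaw diff",y-p[2])
h=0.5*(W([(286,200)],241)+W([(354,200)],241)); print("pin axis in vrest",loc(p,h))
E
python3 fit.py
```

```text
[607.9  160.52  -0.19]
-0.6907893021675697 3.7969750839623617
0.6221457195870173 0.3424467487041427
-0.7026953343486753 0.25001087355129864
28.28618319868623 13.362768541627384
screw tip [705.15 141.27  56.  ] (array([99.13]), array([-0.77]))
pin lead end [662.54  38.61 241.  ] (array([76.41]), array([-109.59]))
tcp in vrest (array([-5.27]), array([-114.27])) yaw diff 0.03940427373382502
pin axis in vrest (array([49.18]), array([-110.6]))
```

```bash
sed -i 's/range(186,258,3)/range(240,258,2)/; s/+list(range(155,285,3))\]$/+list(range(185,270,3))]/' fit.py
cat >> fit.py <<'E'
print("L",loc(p,L)[1]-50); print("R",loc(p,Rr)[1]+50); print("B",loc(p,B)[0]+110)
V=cv2.resize(im[20:310,100:300].astype(np.uint8),None,fx=2,fy=2,interpolation=cv2.INTER_CUBIC)
E2=lambda X:proj(C,[[p[0]+a*np.cos(p[2])-b*np.sin(p[2]),p[1]+a*np.sin(p[2])+b*np.cos(p[2]),z] for a,b,z in X])
for X in ([(-110,-50,10),(150,-50,10),(150,50,10),(-110,50,10),(-110,-50,10)],[(-94,20.5,53),(-80,20.5,53),(-80,-20.5,53),(-94,-20.5,53),(-94,20.5,53)],[(20,20.5,53),(20,-20.5,53),(57,-20.5,53)],[(57,42,126),(57,-42,126),(79,-42,126),(79,42,126),(57,42,126)],[(108,18,64),(108,-18,64)]):
    cv2.polylines(V,[np.int32((E2(X)-[100,20])*2)],False,(255,255,0),1)
cv2.imwrite("pics/w2o.png",V)
E
python3 fit.py
```

```text
[607.4  160.74  -0.19]
-0.8106096254540205 4.294814260962708
0.509524756748128 0.33986638974496763
-0.16397939294552089 0.2489660058315068
0.5796065305248419 0.24424029778542933
screw tip [705.15 141.27  56.  ] (array([99.67]), array([-0.88]))
pin lead end [662.54  38.61 241.  ] (array([76.97]), array([-109.69]))
tcp in vrest (array([-4.72]), array([-114.39])) yaw diff 0.03956356044898357
pin axis in vrest (array([49.74]), array([-110.71]))
L [ -0.52  -0.27  -0.98  -0.73  -0.48  -0.23  -0.93  -0.68  -0.43  -1.13
  -0.88  -0.62  -0.36  -1.07  -0.81  -0.55  -0.28  -1.    -0.73  -0.46
  -0.59  -0.28  -1.03 -16.64 -16.37  -1.15  -0.83  -0.51  -1.26  -0.94
  -0.62  -0.29  -1.05  -0.72  -0.38  -1.15  -0.81 -17.02 -15.62  -0.9
  -0.56  -1.33  -0.98  -0.64  -1.41  -1.06  -0.71  -1.49  -1.13]
R [1.08 0.15 0.18 0.21 0.23 0.26 0.29 0.31 0.34 0.37 0.4  1.41 0.46 0.49
 0.52 0.55 0.58 1.07 0.08 1.15 1.19 0.19 0.23 0.27 0.31 0.35 0.39 0.43
 0.47 0.51 0.55 0.59 0.64 0.68 0.72 0.77 0.81 0.86 0.9  0.95 1.   1.04
 1.09 0.05 0.09 0.14 0.19 0.23 0.28 0.33 0.38 0.43 0.48 0.53 0.59 0.64
 0.69 0.75 0.8  0.86 0.91 0.97 1.03 1.08 1.14 0.03 0.09]
B [0.2  0.3  0.39 0.48 0.58 0.67 0.77 0.86 0.96]
```

View pics/w2o.png

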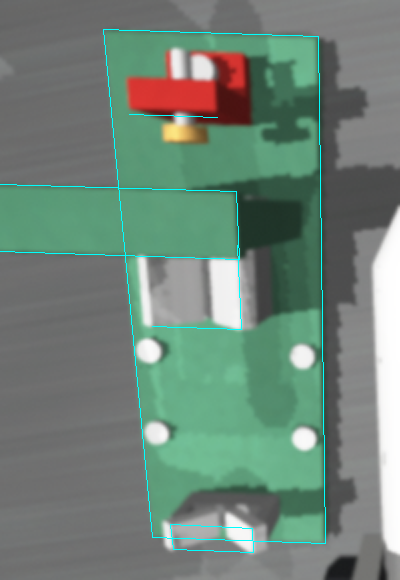

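The overlay matches the plate, both Vs, the bridge and the stop, so the V-rest is at (607.4,160.7) with yaw -0.188. I align over the groove and descend in stages.

```bash
python3 -m inch '[[[-0.149,-0.575,0,0,0,0.0126],[-0.149,-0.575,0,0,0,0.0126],[-0.149,-0.575,0,0,0,0.0126],[-0.149,-0.575,0,0,0,0.0126],[-0.149,-0.575,0,0,0,0.0126],[-0.149,-0.575,0,0,0,0.0126]]]'
python3 -m inch '[[[0,0,0.2,0,0,0],[0,0,0.4,0,0,0],[0,0,0.6,0,0,0],[0,0,0.7,0,0,0],[0,0,0.8,0,0,0],[0,0,0.84,0,0,0],[0,0,0.85,0,0,0],[0,0,0.85,0,0,0]]]'
python3 - <<'E'
from h import *
cv2.imwrite("pics/s1.png",np.hstack([cv2.resize(r.grab_frame("side")[120:270,220:420,::-1],(400,300)),cv2.resize(r.grab_frame("scene")[150:300,280:480,::-1],(400,300))]))
s=r.sense();print(s["eef_pos"],s["contact_force"])
E
```

```text
clock: 4.92
eef_pos: [568.8, 168.2, 222.2]
tcp_rot: [3.141, 0.0, -0.186]
contact_force: [1.0, 0.0, -1.7]
opening: 0.267
grasp_force: 40.7
clock: 5.58
eef_pos: [569.2, 167.6, 52.4]
tcp_rot: [3.141, 0.0, -0.188]
contact_force: [-0.2, -0.6, -1.9]
opening: 0.263
grasp_force: 40.7
[570.01148126 168.22661046  53.67933665] [ 0.42644964 -0.16440213 -1.7426175 ]
```

View pics/s1.png

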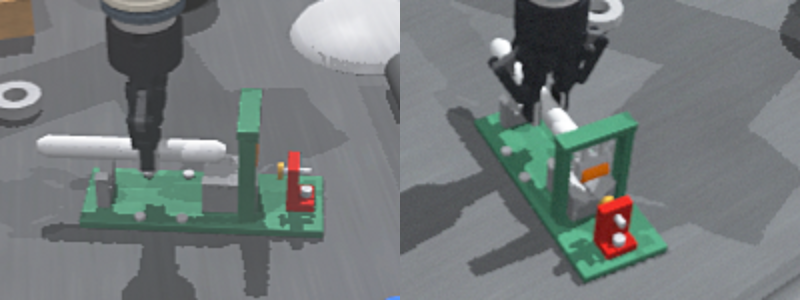

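The pin hovers over both Vs and is aligned with the groove, with its tip short of the bridge. I lower it further.

```bash
python3 -m inch '[[[0,0,0.03,0,0,0],[0,0,0.06,0,0,0],[0,0,0.085,0,0,0],[0,0,0.095,0,0,0],[0,0,0.095,0,0,0],[0,0,0.095,0,0,0]]]'
python3 -m inch '[[[0,0,0.005,0,0,0],[0,0,0.005,0,0,0],[0,0,0.005,0,0,0]]]'
python3 -m inch '[[[0,0,0.005,0,0,0],[0,0,0.005,0,0,0],[0,0,0.005,0,0,0]]]'
```

```text
clock: 6.18
eef_pos: [568.6, 167.8, 33.1]
tcp_rot: [3.141, 0.001, -0.186]
contact_force: [-1.0, -4.3, -0.1]
opening: 0.268
grasp_force: 40.8
clock: 6.43
eef_pos: [568.7, 167.6, 32.7]
tcp_rot: [3.14, 0.0, -0.186]
contact_force: [-2.2, -6.7, 5.8]
opening: 0.262
grasp_force: 41.4
clock: 6.68
eef_pos: [568.7, 167.3, 32.2]
tcp_rot: [3.14, 0.0, -0.186]
contact_force: [-3.7, -9.5, 12.6]
opening: 0.267
grasp_force: 42.0
```

```bash
python3 -m inch '[[[0,0.007,-0.003,0,0,0],[0,0.007,-0.003,0,0,0],[0,0.007,-0.003,0,0,0]]]'
python3 -m inch '[[[0,0,0,0,0,0],[0,0,0,0,0,0],[0,0,0,0,0,0],[0,0,0,0,0,0],[0,0,0,0,0,0],[0,0,0,0,0,0],[0,0,0,0,0,0],[0,0,0,0,0,0]]]' 0.2
python3 -m inch '[[[0,0,-0.1,0,0,0],[0,0,-0.3,0,0,0],[0,0,-0.5,0,0,0],[0,0,-0.5,0,0,0],[0,0,-0.5,0,0,0],[0,0,-0.5,0,0,0],[0,0,-0.5,0,0,0]]]'
python3 - <<'E'
from h import *
s=r.sense(); cv2.imwrite("pics/w3.png",r.grab_frame("wrist")[:,:,::-1])
q=np.mean([np.r_[(r.grab_frame("wrist") is None) or 0,r.sense()["eef_pos"],r.sense()["tcp_rot"]%6.2832] for _ in range(4)],0)[1:]
print(q)
E
```

```text
clock: 6.93
eef_pos: [568.9, 166.9, 32.2]
tcp_rot: [-3.141, -0.0, -0.187]
contact_force: [-0.8, -4.0, 4.3]
opening: 0.265
grasp_force: 41.2
clock: 7.6
eef_pos: [568.6, 167.0, 31.9]
tcp_rot: [-3.142, -0.0, -0.187]
contact_force: [-0.5, -0.0, -0.3]
opening: 0.598
grasp_force: 0.0
clock: 8.18
eef_pos: [567.7, 166.7, 130.7]
tcp_rot: [3.141, 0.002, -0.187]
contact_force: [-0.6, 0.7, -1.1]
opening: 0.599
grasp_force: 0.0
[5.67911288e+02 1.66746816e+02 1.30663773e+02 3.14064055e+00
 1.87993743e-03 6.09663801e+00]
```

View pics/w3.png

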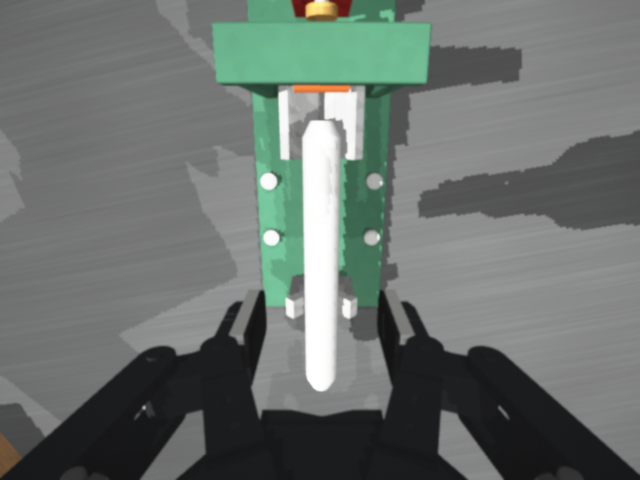

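The pin lies in the groove on both Vs, with its lead end at (321,121), trailing end at (320,391), and the orange roller just ahead at row 88. I close the fingers, back off behind the trailing end and lower.

```bash
python3 -m inch '[[[-0.2,0,0,0,0,0],[-0.4,0,0,0,0,0],[-0.6,0,0,0,0,0],[-0.76,0,0,0,0,0],[-0.76,0,0,0,0,0],[-0.76,0,0,0,0,0],[-0.76,0,0,0,0,0],[-0.76,0,0,0,0,0]]]' -1 40
python3 -m inch '[[[0,0,0.2,0,0,0],[0,0,0.35,0,0,0],[0,0,0.46,0,0,0],[0,0,0.46,0,0,0],[0,0,0.46,0,0,0],[0,0,0.46,0,0,0]]]'
python3 - <<'E'
from h import *
cv2.imwrite("pics/s2.png",np.hstack([cv2.resize(r.grab_frame("side")[120:270,200:400,::-1],(400,300)),cv2.resize(r.grab_frame("wrist")[:,:,::-1],(400,300))]))
s=r.sense();print(s["eef_pos"],s["contact_force"])
d=s["eef_pos"][:2]-[607.4,160.7]; c,k=np.cos(-.188),np.sin(-.188); print(d[0]*c+d[1]*k,-d[0]*k+d[1]*c)
E
```

```text
clock: 9.1
eef_pos: [420.6, 195.3, 132.0]
tcp_rot: [-3.141, -0.001, -0.187]
contact_force: [0.3, -0.4, 0.6]
opening: -0.0
grasp_force: 0.0
clock: 9.6
eef_pos: [420.4, 195.3, 40.6]
tcp_rot: [-3.141, -0.001, -0.187]
contact_force: [-0.9, 1.2, 0.3]
opening: 0.002
grasp_force: 0.0
[420.63509691 195.58258438  41.22263825] [-0.118963   -0.87401578  0.08315022]
-189.99346689739687 -0.6373822159867331
```

View pics/s2.png

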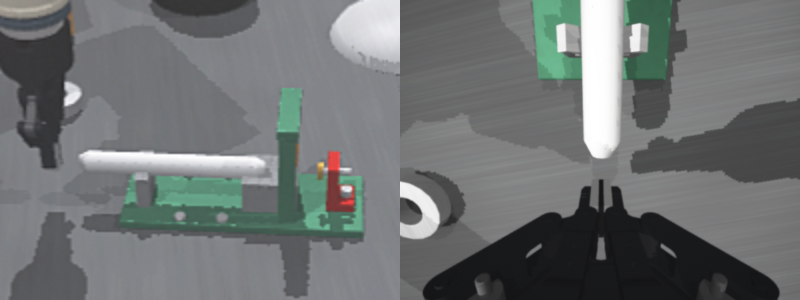

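```bash
python3 -m inch '[[[0.02,0,0,0,0,0],[0.04,0,0,0,0,0],[0.06,0,0,0,0,0],[0.075,0,0,0,0,0],[0.09,0,0,0,0,0],[0.1,0,0,0,0,0],[0.11,0,0,0,0,0],[0.12,0,0,0,0,0]]]'
python3 -m inch '[[[0.01,0,0,0,0,0],[0.02,0,0,0,0,0],[0.03,0,0,0,0,0],[0.04,0,0,0,0,0],[0.045,0,0,0,0,0],[0.05,0,0,0,0,0],[0.05,0,0,0,0,0]]]'
python3 - <<'E'
from h import *
q=np.array([567.9,166.75,130.66]); C=cam("wrist",{"eef_pos":q,"tcp_rot":np.array([np.pi,0.001,-.187])})
c,k=np.cos(-.188),np.sin(-.188)
for n,px,z in [("lead",(321,121),47),("trail",(320,391),57),("screwtip bottom row",(322,21),50),("screw top",(322,19),58)]:
    d=plane(C,px,z)[:2]-[607.4,160.7]; print(n,d[0]*c+d[1]*k,-d[0]*k+d[1]*c)
E
```

```text
clock: 10.37
eef_pos: [442.7, 190.6, 39.8]
tcp_rot: [3.141, 0.001, -0.187]
contact_force: [-1.3, 0.4, -0.6]
opening: 0.001
grasp_force: 0.6
clock: 10.95
eef_pos: [452.9, 188.8, 39.9]
tcp_rot: [-3.142, -0.0, -0.187]
contact_force: [0.1, -0.7, -1.2]
opening: 0.001
grasp_force: 0.0
lead 42.868206398988576 -0.0745833421261155
trail -157.3331364072035 0.7451514694250108
screwtip bottom row 97.69952878847575 -0.6622633000929241
screw top 96.66531791937437 -0.650335710824077
```

```bash
python3 -m inch '[[[0.01,0,0,0,0,0],[0.02,0,0,0,0,0],[0.03,0,0,0,0,0],[0.04,0,0,0,0,0],[0.045,0,0,0,0,0],[0.05,0,0,0,0,0],[0.055,0,0,0,0,0],[0.06,0,0,0,0,0]]]'
python3 - <<'E'
from h import *
s=r.sense()
cv2.imwrite("pics/s3.png",np.hstack([cv2.resize(r.grab_frame("side")[120:270,200:400,::-1],(400,300)),cv2.resize(r.grab_frame("wrist")[100:400,120:520,::-1],(400,300))]))
d=s["eef_pos"][:2]-[607.4,160.7]; c,k=np.cos(-.188),np.sin(-.188); print(d[0]*c+d[1]*k,-d[0]*k+d[1]*c)
E
```

```text
clock: 11.62
eef_pos: [464.5, 186.6, 39.9]
tcp_rot: [-3.142, 0.0, -0.187]
contact_force: [-0.1, -0.6, -0.4]
opening: -0.0
grasp_force: 0.5
-145.19709426795754 -1.2478933611563292
```

View pics/s3.png

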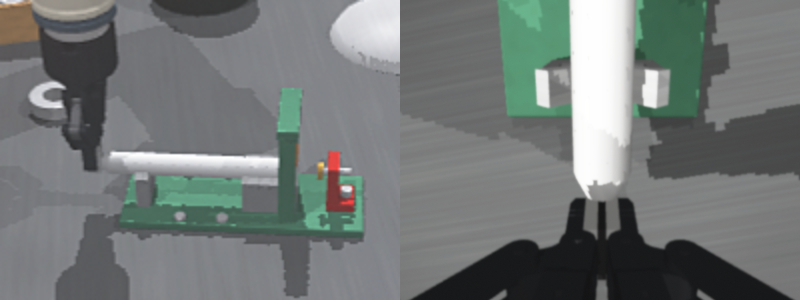

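The side view shows the fingertips at the pin's trailing end and centred on it, and the wrist view agrees. I continue towards the roller.

```bash
python3 -m inch '[[[0.006,0,0,0,0,0],[0.012,0,0,0,0,0],[0.018,0,0,0,0,0],[0.024,0,0,0,0,0]]]'
python3 -m inch '[[[0.006,0,0,0,0,0],[0.012,0,0,0,0,0],[0.018,0,0,0,0,0],[0.024,0,0,0,0,0]]]'
python3 -m inch '[[[0.006,0,0,0,0,0],[0.012,0,0,0,0,0],[0.018,0,0,0,0,0],[0.024,0,0,0,0,0]]]'
```

```text
clock: 12.05
eef_pos: [468.5, 185.7, 39.8]
tcp_rot: [3.141, 0.001, -0.187]
contact_force: [-5.2, 3.2, 2.0]
opening: 0.0
grasp_force: 2.6
clock: 12.38
eef_pos: [473.5, 184.8, 39.8]
tcp_rot: [3.141, 0.001, -0.187]
contact_force: [-3.6, 2.0, 2.2]
opening: 0.002
grasp_force: 2.2
clock: 12.72
eef_pos: [478.8, 183.9, 39.8]
tcp_rot: [3.142, -0.0, -0.187]
contact_force: [-3.6, 1.4, 0.8]
opening: 0.001
grasp_force: 1.6
```

```bash
python3 -m inch '[[[0.005,0,0,0,0,0],[0.01,0,0,0,0,0],[0.015,0,0,0,0,0],[0.02,0,0,0,0,0]]]'
python3 -m inch '[[[0.005,0,0,0,0,0],[0.01,0,0,0,0,0],[0.015,0,0,0,0,0],[0.02,0,0,0,0,0]]]'
python3 -m inch '[[[0.0025,0,0,0,0,0],[0.005,0,0,0,0,0],[0.0075,0,0,0,0,0],[0.01,0,0,0,0,0]]]'
```

```text
clock: 13.05
eef_pos: [482.6, 183.1, 39.9]
tcp_rot: [3.142, 0.0, -0.187]
contact_force: [-3.4, 1.4, 0.9]
opening: 0.002
grasp_force: 1.6
clock: 13.38
eef_pos: [486.5, 182.4, 39.9]
tcp_rot: [3.142, 0.0, -0.187]
contact_force: [-3.4, -0.1, 0.7]
opening: -0.001
grasp_force: 1.5
clock: 13.72
eef_pos: [488.4, 182.1, 39.9]
tcp_rot: [3.142, 0.0, -0.187]
contact_force: [-3.2, -0.2, 1.5]
opening: -0.0
grasp_force: 1.5
```

```bash
python3 -m inch '[[[0.0025,0,0,0,0,0],[0.005,0,0,0,0,0],[0.0075,0,0,0,0,0]]]' | grep -E "eef|cont"
python3 -m inch '[[[0.002,0,0,0,0,0],[0.004,0,0,0,0,0],[0.006,0,0,0,0,0]]]' | grep -E "eef|cont"
python3 -m inch '[[[0.002,0,0,0,0,0],[0.004,0,0,0,0,0],[0.005,0,0,0,0,0]]]' | grep -E "eef|cont"
```

```text
eef_pos: [489.9, 181.8, 39.9]
contact_force: [-2.9, 0.2, 0.3]
eef_pos: [491.1, 181.6, 39.9]
contact_force: [-3.8, -0.4, 0.9]
eef_pos: [492.1, 181.4, 39.9]
contact_force: [-2.4, 0.2, 0.3]
```

```bash
python3 -m inch '[[[0.0015,0,0,0,0,0],[0.003,0,0,0,0,0],[0.004,0,0,0,0,0],[0.004,0,0,0,0,0]]]' | grep -E "eef|cont"
```

```text
eef_pos: [492.9, 181.2, 39.9]
contact_force: [-2.8, -0.1, 0.8]
```

```bash
python3 -m inch '[[[0.001,0,0,0,0,0],[0.002,0,0,0,0,0],[0.003,0,0,0,0,0],[0.003,0,0,0,0,0]]]' | grep -E "eef|cont"
```

```text
eef_pos: [493.5, 181.2, 39.9]
contact_force: [-3.0, 0.2, 1.3]
```

```bash
python3 -m inch '[[[0.0015,0,0,0,0,0],[0.003,0,0,0,0,0],[0.004,0,0,0,0,0],[0.004,0,0,0,0,0]]]' | grep -E "eef|cont"
```

```text
eef_pos: [494.3, 181.0, 39.9]
contact_force: [-3.1, -0.1, -0.2]
```

```bash
python3 -m inch '[[[0.0015,0,0,0,0,0],[0.003,0,0,0,0,0],[0.004,0,0,0,0,0],[0.004,0,0,0,0,0]]]' | grep -E "eef|cont"
```

```text
eef_pos: [495.1, 180.9, 39.9]
contact_force: [-2.0, -0.7, 1.5]
```

```bash
python3 -m inch '[[[0.0015,0,0,0,0,0],[0.003,0,0,0,0,0],[0.004,0,0,0,0,0],[0.004,0,0,0,0,0]]]' | grep -E "eef|cont"
```

```text
eef_pos: [495.8, 180.7, 39.9]
contact_force: [-2.7, -0.5, 0.1]
```

```bash
python3 -m inch '[[[0.0015,0,0,0,0,0],[0.003,0,0,0,0,0],[0.004,0,0,0,0,0],[0.004,0,0,0,0,0]]]' | grep -E "eef|cont"
```

```text
eef_pos: [495.9, 180.6, 39.8]
contact_force: [-5.7, 1.4, 2.0]
```

The stop is met: the force is rising and the travel has stopped. Now I build the force gently.

```bash
python3 -m inch '[[[0.001,0,0,0,0,0],[0.002,0,0,0,0,0],[0.003,0,0,0,0,0],[0.003,0,0,0,0,0]]]' | grep -E "eef|cont"
```

```text
eef_pos: [496.0, 180.6, 39.8]
contact_force: [-7.9, 2.9, 3.5]
```

```bash
python3 -m inch '[[[0.001,0,0,0,0,0],[0.002,0,0,0,0,0],[0.003,0,0,0,0,0],[0.004,0,0,0,0,0],[0.004,0,0,0,0,0]]]' | grep -E "eef|cont"
```

```text
eef_pos: [496.0, 180.5, 39.7]
contact_force: [-9.8, 4.0, 6.2]
```

```bash
python3 -m inch '[[[0.001,0,0,0,0,0],[0.002,0,0,0,0,0],[0.003,0,0,0,0,0],[0.003,0,0,0,0,0],[0.003,0,0,0,0,0],[0.003,0,0,0,0,0],[0.003,0,0,0,0,0],[0.003,0,0,0,0,0]]]' | grep -E "eef|cont"
python3 -m inch '[[[0,0,0,0,0,0],[0,0,0,0,0,0],[0,0,0,0,0,0],[0,0,0,0,0,0],[0,0,0,0,0,0],[0,0,0,0,0,0],[0,0,0,0,0,0],[0,0,0,0,0,0]]]' | grep -E "clock|eef|cont"
```

```text
eef_pos: [496.0, 180.4, 39.6]
contact_force: [-12.2, 5.4, 6.4]
clock: 18.55
eef_pos: [496.0, 180.4, 39.6]
contact_force: [-13.3, 6.2, 6.7]
```

Held over a second at about 11 N on the stop. I ease off and retreat.

```bash
python3 -m inch '[[[-0.003,0,0,0,0,0],[-0.007,0,0,0,0,0],[-0.012,0,0,0,0,0],[-0.02,0,0,0,0,0],[-0.04,0,0,0,0,0],[-0.1,0,0,0,0,0],[-0.2,0,0,0,0,0],[-0.25,0,0,0,0,0]]]' | grep -E "eef|cont"
python3 -m inch '[[[0,0,-0.2,0,0,0],[0,0,-0.4,0,0,0],[0,0,-0.4,0,0,0],[0.1,0,-0.5,0,0,0],[0.2,0,-0.5,0,0,0],[0.2,0,-0.5,0,0,0],[0.2,0,-0.5,0,0,0]]]' | grep -E "eef|cont"
python3 - <<'E'
from h import *
cv2.imwrite("pics/s4.png",np.hstack([cv2.resize(r.grab_frame("side")[150:250,250:400,::-1],(400,267)),cv2.resize(r.grab_frame("wrist")[:267,120:520,::-1],(400,267))]))
E
```

```text
eef_pos: [447.1, 189.3, 39.7]
contact_force: [-0.8, -0.4, 0.0]
eef_pos: [489.1, 182.1, 140.1]
contact_force: [-0.2, 0.2, 0.0]
```

View pics/s4.png

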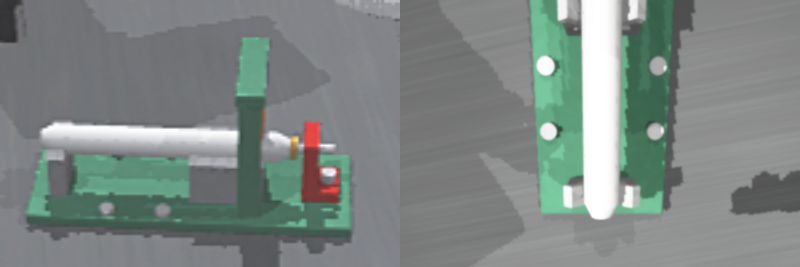

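The pin lies straight in the groove, under the roller, its tip against the brass screw at (292,147) in the side crop. I hand it in.

```bash
python3 -c "
from rig import r
print(r.sense()['clock']); print(r.sign_off())"
```

```text
19.9
the job is handed in; nothing more can be done
None
```

The pin was pressed against the brass screw with an estimated 11 N for over a second, then let go; the last picture shows it straight in the groove under the roller, and I handed the job in at 19.9 s (no verdict returned).

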